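Stack the tool cases on the tilted rack

ROBOT

A 7-joint arm with a two-finger parallel gripper is mounted at the origin on the work surface. World frame = base frame: x ahead of the robot, y to its left, z up, the work surface at z = 0. Lengths are in m, angles in rad, forces in N, time in s.
With the tool pointing down it reaches from about 0.425 to 0.875 m from the base axis. Payload 4.7 kg.
Tool frame: the origin (TCP) lies at the very end of the fingers, on their centre line; the grasp point (between the pads) lies 19 mm behind it; z points along the fingers, y is the line along which they close (so a half turn about z gives the same grasp; the last joint's range is limited). The gripper opens to 87 mm and grips with 3 to 60 N. Pads are 19 mm wide; open, the fingers measure 117 mm over their backs; the gripper's body (75 mm by 190 mm) begins 51 mm behind the grasp point.
Start: joints at [-1.146, 0.321, -0.07, 1.45, 0.023, 1.371, -0.057], TCP at [0.26, 0.596, 0.192] pointing down, gripper open.
Joint ranges: [-2.86, 2.86], [-0.3, 2.09], [-1.38, 1.24], [0.06, 2.45], [-1.56, 4.7], [0.09, 2.05], [-2.69, 2.69]. Speed limits (rad/s): [2.57, 2.57, 3.14, 3.14, 3.14, 3.14, 3.14].

INTERFACE

Orientations are given as a rotation vector (axis times angle).
In Python, from bench import ctrl gives the robot as it stands.
- The arm moves only by the shell command python3 -m jog 'ROWS' [FORCE]. ROWS is JSON, a list that holds one entry, the list of rows, each a list of 7 numbers: the shift along the tool's x, y, z in mm, then the turn, a rotation vector about the tool's x, y, z in degrees, then the finger opening in mm, from 0 to 87. A call has 1 to 10 rows; each row is the pose to reach, as a shift and turn from the pose commanded when the call began, along the tool's axes at that moment; what a row does not reach only later rows make up. A row lasts 1/10 s, in which the tool goes at most 50 mm and 8.59 degrees, less where a joint would pass 70% of its speed; a pose out of reach is approached as far as the arm can. A call with a gripper value outside its range is refused whole. The fingers move at their own pace and stop on an object; FORCE is the grip in N (left out, the last holds). Time passes only in rows, so rows that repeat a pose let the fingers close. It gives the time, the measured TCP pose, the force, the opening and the grip force at its end, in the units of the state.
- ctrl.get_state(): the state, without advancing time (a new reading comes with each control period).
- ctrl.get_image(name): name is "side" or "top"; returns a dict with "image" (400x640x3 uint8, red, green, blue), "depth" (400x640 float32, m along the optical axis (not along the pixel's ray), 0 where there is no reading), "fov_y" (degrees; the focal length in pixels is half the picture's height over the tangent of half this angle, whatever the lens; pixels are square), "cx", "cy" (the principal point, pixels), "rvec" (rotation vector, rad) and "tvec" (3), from world to camera coordinates, as OpenCV has them. Camera axes: x right, y down, z forward; pixel columns grow to the right and rows downward; lengths in m; the calibration is good to about 2 mm. A picture is of the moment at which its call begins.
- ctrl.close_job(): hands the job in; it is judged then, once.
The state is a dict: "time": time; "joint_positions": joint angles; "qd": joint speeds; "joint_torque": joint torques, N m; "position": TCP position; "tool_rot": TCP orientation; "ft_force": force on the tool from outside, world axes, zero at the start; "torque": the same for the moment, N m; "grip_width": opening from 0.0 (shut) to 1.0 (fully open); "grip_force": force on a finger pad.
Only numpy, scipy, OpenCV 4.12 (cv2) and the standard library are available. Lean on these libraries where they do the work, as an engineer would, in place of code of your own. Each camera call takes 0.05 s, during which the arm holds its last target. There are 200 camera calls.

TASK

The dark wooden case lies askew on the tilted rack: first push it down the slope until its long back face is flush against the metal backstop. Then lay the blue case flat on top of it, its long side along the backstop and its ends not overhanging the wooden case, and push it back gently until it too is flush against the backstop. Do not drop or slam the cases, and leave the other things on the bench where they are.

Things in the scene. Friction and masses are not known exactly. Their poses are not given: they have to be found in the camera images.
- rack: Fixed rack: pale wood deck sloping 15 degrees down to a metal backstop; its frame tilts too. Origin on the deck at the foot of the backstop's face, mid-length, 22 mm above the bench; +x down-slope into the backstop, y along it, z square to the deck, up. Deck: z = 0, x -170 to 0, y -110 to 110 mm, open front and ends. Backstop: face x = 0, 78 mm high, 12 thick. Cases do not slide unaided.
- wood_case: Dark wooden tool case, brass corners, closed rigid box 95 (x) by 150 (y) by 35 mm (z), about 0.55 kg, too wide to grasp. Starts flat on the deck, away from the backstop and askew. Origin: centre of its underside; z out of its lid. Home: flat on the deck with a long face on the backstop, its origin then 47.5 mm from the backstop.
- blue_case: Blue plastic tool case, closed rigid box 60 (x) by 110 (y) by 35 mm (z), about 0.28 kg, on the bench. Grasp it across its 60 mm width. Origin: centre of its underside; z out of its lid. Home: flat on the wooden case with a long face on the backstop, its origin then 30 mm from the backstop and 35 mm above the deck.
- red_tin: Red flat tin with a dark seam, 70 (x) by 100 (y) by 20 mm, bystander on the bench. Origin: centre of its underside.
- hammer: Hammer 220 mm long lying on the bench, bystander.
- mandrel: Tapered steel ring mandrel 230 mm long on two rubber feet, 24 mm high, bystander. Origin: middle of its length on the bench.
- pot: Round aluminium cup 70 mm wide, 75 mm high, bystander. Origin: centre of its underside.
- oil: Amber bottle 48 mm wide, 90 mm high, bystander. Origin: centre of its underside.
- dapping_block: Steel cube with round hollows, 55 mm, bystander. Origin: centre of its underside.
There are look-alikes about, which are no part of the job. What is shaped like the wood_case but orange or red is not meant. Of the things that look like the blue_case, the larger one is meant.

How it is judged:
On the way, in this order (a step that is already met when the one before it is completed fails the run):
1. the wooden case lies flush against the backstop (x of wood_case in the frame of rack above -0.0525 m and z of wood_case in the frame of rack below 0.006 m and y of wood_case in the frame of rack between -0.045 and 0.045 m and angle between the x axis of wood_case and the x axis of rack, either way round below 0.05 rad and angle between the z axis of wood_case and the z axis of rack, either way round below 0.05 rad), for 0.2 s.
2. the blue case lies flat on the wooden case, flush against the backstop (all of step 1 and x of blue_case in the frame of rack above -0.035 m and z of blue_case in the frame of wood_case between 0.03 and 0.04 m and y of blue_case in the frame of wood_case between -0.023 and 0.023 m and angle between the x axis of blue_case and the x axis of rack, either way round below 0.05 rad and angle between the z axis of blue_case and the z axis of rack, either way round below 0.05 rad), for 0.2 s.
At the end, for the whole second after the job is handed in: Both cases at rest: wooden one flat on the deck, blue one flat on it; back faces within 5 mm of the backstop and parallel to it within 0.05 rad; blue ends overhang the wooden case by at most 3 mm, wooden ends overhang the deck by at most 10 mm (all of step 2 and linear speed of each of wood_case, blue_case below 0.02 m/s and angular speed of each of wood_case, blue_case below 0.1 rad/s); the robot touches nothing.
It fails at once if a bystander is shifted by more than 25 mm (distance of any of red_tin, hammer, mandrel, pot, oil, dapping_block from where it was at the start of the episode above 0.025 m).
It fails at once if a case is slammed or jammed down (more than 120 N on the rack or between the cases) (contact force between any of blue_case, wood_case and rack above 120 N or contact force between blue_case and wood_case above 120 N).
It fails at once if the blue case is dropped (falls freely from about 20 mm or more) (linear speed of blue_case above 0.6 m/s and contact force between the fingers and blue_case below 0.2 N).
It also fails if it takes over 70 s, if anything falls off the work surface, if the arm or the gripper's body presses on something with over 40 N, if the wrist force passes 120 N, or if a joint passes its speed limit or range.

## Working session

There is one attempt and no reset: what is moved stays moved. The work goes in short steps, Python scripts to look and compute and a shell command to move; the robot and the scene stay as the last step left them, time stands still between calls to the robot, and variables do not carry over. Pictures are saved under pics/ and viewed, at most 10 in all, crops included, and the job is handed in when it is done.

```bash
mkdir -p pics; ls; python3 - <<'E'
from bench import ctrl
import cv2,numpy as np
for n in ("top","side"):
    d=ctrl.get_image(n); cv2.imwrite(f"pics/{n}0.png",d["image"][:,:,::-1]); np.savez(f"{n}0.npz",**d)
    R=cv2.Rodrigues(np.array(d["rvec"]))[0]; print(n,d["fov_y"],d["cx"],d["cy"],-R.T@np.array(d["tvec"]),R[2])
s=ctrl.get_state();print(s)
E
```

```text
pics
top 42.49573810799248 318.06151752853475 201.1769025059901 [0.41744281 0.00221537 1.7034997 ] [ 9.22708226e-02 -8.66589343e-04 -9.95733571e-01]
side 44.72657917067514 323.03719930865236 194.1122956779074 [0.49510812 1.28219824 0.95346185] [ 0.02702595 -0.81384743 -0.5804498 ]
{'time': 0.1, 'joint_positions': array([-1.14588701,  0.32175939, -0.07009188,  1.45156185,  0.0225618 ,
        1.37078806, -0.05689498]), 'qd': array([ 0.00096743, -0.00242777,  0.00013429, -0.00222763, -0.00023198,
       -0.00045633, -0.00074106]), 'joint_torque': array([-3.83484403e-04, -4.92577100e+01, -4.06015115e-01, -3.13394308e+01,
       -6.41924841e-02,  3.96378385e-02,  7.63962043e-05]), 'position': array([0.25938794, 0.59540161, 0.19105969]), 'tool_rot': array([-6.40658598e-01, -3.07526680e+00,  2.67628856e-03]), 'ft_force': array([-0.37350581, -0.15227422,  0.2018432 ]), 'torque': array([-0.01039114, -0.02450583, -0.02011873]), 'grip_force': 0.0, 'grip_width': 0.9983449522792874}
```

View pics/top0.png

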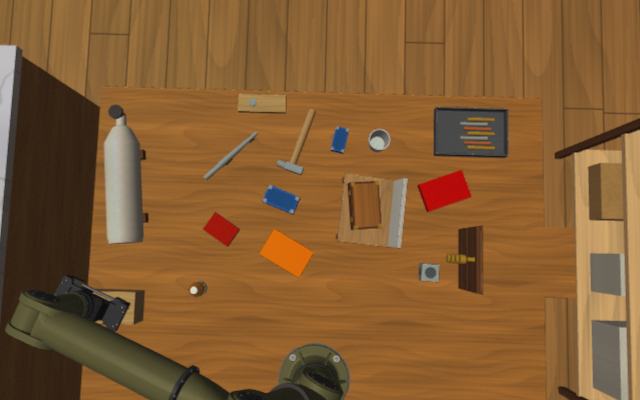

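View pics/side0.png

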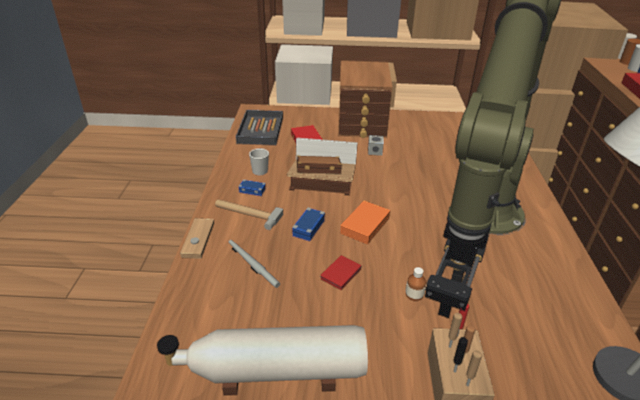

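Top: blue case at (281,199), smaller look-alike at (340,139). The rack is around (372,210), with its pale backstop at (398,212) and the wooden case at (364,205). The arm hides none of these.

```bash
cat > h.py <<'E'
import numpy as np,cv2
from scipy.spatial.transform import Rotation as Ro
def cloud(d):
    R=cv2.Rodrigues(np.array(d["rvec"]))[0]; t=np.array(d["tvec"]).ravel()
    Z=np.array(d["depth"]);H,W=Z.shape;f=H/2/np.tan(np.radians(float(d["fov_y"]))/2)
    u,v=np.meshgrid(np.arange(W),np.arange(H))
    P=np.stack([(u-float(d["cx"]))/f*Z,(v-float(d["cy"]))/f*Z,Z],-1)
    return (P-t)@R
E
python3 - <<'E'
from h import *
top=dict(np.load("top0.npz"));sd=dict(np.load("side0.npz"))
a=cv2.resize(top["image"][160:260,250:450],None,fx=4,fy=4,interpolation=cv2.INTER_CUBIC)
b=cv2.resize(sd["image"][120:240,260:400],None,fx=4,fy=4,interpolation=cv2.INTER_CUBIC)
cv2.imwrite("pics/crop_top0.png",a[:,:,::-1]);cv2.imwrite("pics/crop_side0.png",b[:,:,::-1])
for n,d in(("top",top),("side",sd)):
    P=cloud(d);hsv=cv2.cvtColor(d["image"],cv2.COLOR_RGB2HSV)
    m=cv2.inRange(hsv,(100,100,40),(125,255,255))
    k,l,st,c=cv2.connectedComponentsWithStats(m)
    for i in range(1,k):
        if st[i,4]>60:
            q=P[l==i]; q=q[q[:,2]>0.025]
            if len(q)<20: continue
            print(n,c[i],st[i,4],np.round(q.mean(0),4),"rect",cv2.minAreaRect((q[:,:2]*1000).astype(np.float32)),np.percentile(q[:,2],[5,50,95]))
P=cloud(top)
np.set_printoptions(linewidth=250)
for v in (185,200,212,225,238): print(v,[tuple(np.round(P[v,u]*1000).astype(int)) for u in range(336,414,4)])
for (u0,v0) in [(285,253),(222,229),(444,190),(196,289),(430,272),(378,140)]:
    print((u0,v0),np.round(P[v0,u0],3))
E
```

```text
top [339.37269373 139.32841328] 271 [ 0.7748 -0.063   0.0498] rect ((619.5120849609375, -29.308128356933594), (40.923336029052734, 408.2369689941406), 77.5718994140625) [0.02528151 0.027998   0.03251969]
top [280.55743879 199.12617702] 531 [0.5747 0.1227 0.041 ] rect ((528.788330078125, 69.97277069091797), (248.66305541992188, 78.24459838867188), 48.78865051269531) [0.0283927  0.03470903 0.0413801 ]
side [251.5755102  187.15510204] 245 [0.7587 0.04   0.0901] rect ((622.9680786132812, 596.7552490234375), (68.04669952392578, 1392.8712158203125), 13.36317253112793) [0.02519924 0.02600163 0.58311014]
side [308.04452055 223.89212329] 584 [0.5749 0.133  0.0319] rect ((574.406005859375, 129.6033935546875), (113.47161102294922, 60.60823440551758), 69.3013916015625) [0.02729886 0.03219079 0.03573798]
185 [(np.int64(632), np.int64(-58), np.int64(-5)), (np.int64(632), np.int64(-71), np.int64(-2)), (np.int64(624), np.int64(-81), np.int64(64)), (np.int64(623), np.int64(-93), np.int64(74)), (np.int64(620), np.int64(-105), np.int64(98)), (np.int64(621), np.int64(-117), np.int64(94)), (np.int64(622)
[... 3890 characters left out ...]
4(457), np.int64(-177), np.int64(37)), (np.int64(458), np.int64(-191), np.int64(29)), (np.int64(458), np.int64(-203), np.int64(36)), (np.int64(458), np.int64(-217), np.int64(28)), (np.int64(459), np.int64(-231), np.int64(22)), (np.int64(459), np.int64(-240), np.int64(50)), (np.int64(458), np.int64(-248), np.int64(80)), (np.int64(458), np.int64(-258), np.int64(97)), (np.int64(461), np.int64(-287), np.int64(0)), (np.int64(461), np.int64(-300), np.int64(1)), (np.int64(462), np.int64(-313), np.int64(1))]
(285, 253) [0.401 0.103 0.035]
(222, 229) [0.474 0.313 0.016]
(444, 190) [ 0.62  -0.41   0.034]
(196, 289) [0.284 0.37  0.095]
(430, 272) [ 0.354 -0.361  0.058]
(378, 140) [ 0.786 -0.194  0.007]
```

View pics/crop_top0.png

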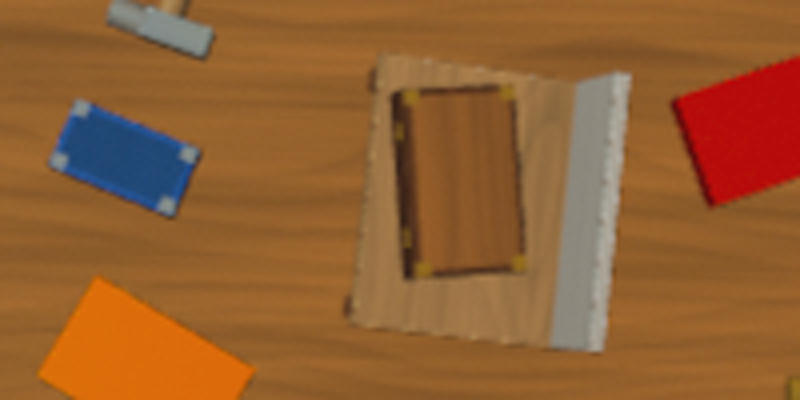

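View pics/crop_side0.png

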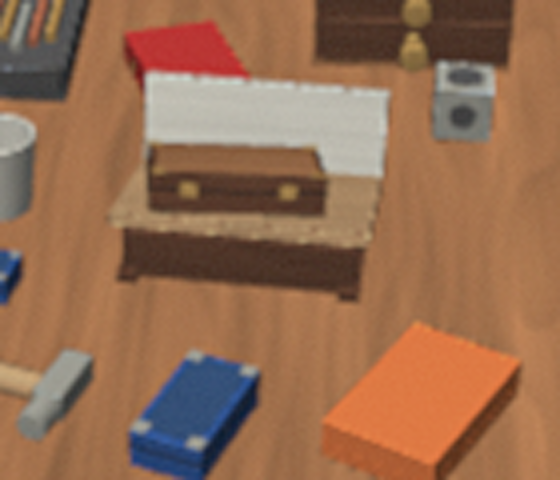

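Top crop: deck front edge runs (380,55)-(350,325), backstop foot (577,80)-(552,345) and outer top edge (630,73)-(605,352). The wooden lid's corners are about (412,92), (515,87), (525,270), (425,273), so it sits about 8° askew. The blue lid's corners are (80,100), (202,150), (174,216), (50,168).

```bash
cat >> h.py <<'E'
def ray(d,uv):
    R=cv2.Rodrigues(np.array(d["rvec"]))[0]; t=np.array(d["tvec"]).ravel()
    f=200/np.tan(np.radians(float(d["fov_y"]))/2)
    uv=np.atleast_2d(np.array(uv,float)); x=np.c_[(uv[:,0]-float(d["cx"]))/f,(uv[:,1]-float(d["cy"]))/f,np.ones(len(uv))]
    return -R.T@t, x@R
def cast(d,uv,n,c):   # plane n.p=c
    o,r=ray(d,uv); s=(c-n@o)/(r@n); return o+r*s[:,None]
def crop(p,u0,v0): return (np.array(p,float)-1.5)/4+[u0,v0]
E
python3 - <<'E'
from h import *
np.set_printoptions(suppress=True,precision=4)
top=dict(np.load("top0.npz"));sd=dict(np.load("side0.npz"));ez=np.array([0,0,1.])
C=lambda p:crop(p,250,160)
foot=cast(top,C([(577,80),(552,345)]),ez,.022); fr=cast(top,C([(380,55),(350,325)]),ez,.066); tp=cast(top,C([(630,73),(605,352)]),ez,.022+.078*np.cos(.2618)-.012*.2588)
for n,q in(("foot",foot),("front",fr),("top",tp)):
    e=q[1]-q[0]; print(n,q.round(4).tolist(),np.linalg.norm(e),"ang of xaxis",np.degrees(np.arctan2(e[0],-e[1]))%180, "mid",q.mean(0))
S=lambda p:crop(p,260,120)
fs=cast(sd,S([(110,222),(372,243)]),ez,.066); print("side front",fs,np.degrees(np.arctan2(*(fs[1]-fs[0])[:2][[1,0]])))
ts=cast(sd,S([(146,73),(388,90)]),ez,.095); print("side top",ts)
bl=cast(top,C([(80,100),(202,150),(174,216),(50,168)]),ez,.035);print("blue",bl,bl.mean(0),np.linalg.norm(np.diff(bl,axis=0),axis=1))
bs=cast(sd,S([(192,352),(260,370),(205,452),(130,432)]),ez,.035);print("blueS",bs,bs.mean(0))
for b in(bl,bs):
    e=cv2.minAreaRect((b[:,:2]*1000).astype(np.float32));print(e)
E
```

```text
foot [[0.6514, -0.2472, 0.022], [0.4332, -0.2298, 0.022]] 0.21889601290135344 ang of xaxis 85.42552537211644 mid [ 0.5423 -0.2385  0.022 ]
front [[0.6612, -0.0821, 0.066], [0.4443, -0.0631, 0.066]] 0.21774280903757112 ang of xaxis 84.99275743011961 mid [ 0.5528 -0.0726  0.066 ]
top [[0.6481, -0.2783, 0.0942], [0.4282, -0.2612, 0.0942]] 0.22052564406416372 ang of xaxis 85.55810462826045 mid [ 0.5382 -0.2697  0.0942]
side front [[ 0.6604 -0.0621  0.066 ]
 [ 0.4431 -0.0465  0.066 ]] 175.89596169999425
side top [[ 0.6485 -0.2653  0.095 ]
 [ 0.4295 -0.251   0.095 ]]
blue [[0.622  0.1604 0.035 ]
 [0.5837 0.0596 0.035 ]
 [0.5292 0.0807 0.035 ]
 [0.5656 0.1828 0.035 ]] [0.5751 0.1209 0.035 ] [0.1078 0.0584 0.1084]
blueS [[0.5827 0.0706 0.035 ]
 [0.5286 0.09   0.035 ]
 [0.5645 0.1909 0.035 ]
 [0.6214 0.1718 0.035 ]] [0.5743 0.1308 0.035 ]
((574.6724853515625, 121.18567657470703), (108.77627563476562, 60.68056869506836), 69.19979095458984)
((574.9803466796875, 130.82015991210938), (108.28197479248047, 60.069129943847656), 70.40726470947266)
```

```bash
python3 - <<'E'
from h import *
np.set_printoptions(suppress=True,precision=4)
ez=np.array([0,0,1.])
for n,bx in(("top",(262,185,300,214)),("side",(288,200,330,245))):
    d=dict(np.load(n+"0.npz"));P=cloud(d);u0,v0,u1,v1=bx
    im=d["image"];hsv=cv2.cvtColor(im,cv2.COLOR_RGB2HSV)
    big=cv2.resize(hsv[v0:v1,u0:u1],None,fx=8,fy=8,interpolation=cv2.INTER_NEAREST)
    m=cv2.inRange(hsv,(98,60,40),(130,255,255)); mm=np.zeros_like(m);mm[v0:v1,u0:u1]=m[v0:v1,u0:u1]
    mm=cv2.morphologyEx(mm,cv2.MORPH_CLOSE,np.ones((5,5)))
    c=max(cv2.findContours(mm,0,1)[0],key=cv2.contourArea)
    h=cv2.convexHull(c).reshape(-1,2).astype(float)
    ap=cv2.approxPolyDP(cv2.convexHull(c),3,True).reshape(-1,2); print(n,"approx",ap.tolist())
    w=cast(d,h,ez,.035); print(cv2.minAreaRect((w[:,:2]*1000).astype(np.float32)))
    # bench depth around
    ys,xs=np.mgrid[v0-12:v0-2,u0:u1]; print("bench z",np.median(P[ys,xs,2]))
    # dark/bright split inside
    er=cv2.erode(mm,np.ones((3,3)))>0
    print("depth blue",np.median(P[er],0))
    v=hsv[...,2]; cu=(u0+u1)//2
    print("col profile",cu,[(r,tuple(im[r,cu].tolist())) for r in range(v0,v1,1)])
E
```

```text
top approx [[267, 189], [273, 186], [296, 196], [294, 210], [289, 212], [265, 202]]
((575.7573852539062, 122.70906066894531), (109.81954193115234, 59.652557373046875), 69.10527038574219)
bench z -0.0005874036688856902
depth blue [0.5756 0.1221 0.0347]
col profile 281 [(185, (139, 89, 41)), (186, (143, 94, 43)), (187, (147, 97, 44)), (188, (146, 96, 43)), (189, (118, 89, 90)), (190, (48, 84, 141)), (191, (35, 80, 138)), (192, (34, 74, 120)), (193, (33, 71, 117)), (194, (34, 70, 117)), (195, (33, 70, 115)), (196, (33, 71, 117)), (197, (31, 70, 117)), (198, (32, 70, 117)), (199, (29, 71, 117)), (200, (32, 72, 118)), (201, (33, 72, 118)), (202, (30, 71, 117)), (203, (33, 71, 118)), (204, (35, 74, 120)), (205, (32, 72, 119)), (206, (33, 74, 121)), (207, (36, 79, 133)), (208, (36, 81, 142)), (209, (62, 68, 106)), (210, (117, 79, 46)), (211, (147, 97, 45)), (212, (143, 94, 42)), (213, (145, 96, 45))]
side approx [[323, 214], [309, 240], [293, 235], [296, 222], [306, 210]]
((575.5752563476562, 147.58309936523438), (139.92039489746094, 70.98075103759766), 69.03119659423828)
bench z -0.0023012
[... 378 characters left out ...]
, 122)), (214, (53, 80, 121)), (215, (51, 79, 120)), (216, (53, 80, 120)), (217, (55, 83, 122)), (218, (49, 77, 117)), (219, (52, 78, 117)), (220, (52, 79, 118)), (221, (53, 80, 119)), (222, (53, 80, 118)), (223, (51, 78, 117)), (224, (49, 77, 117)), (225, (55, 81, 120)), (226, (47, 77, 116)), (227, (50, 77, 117)), (228, (67, 87, 119)), (229, (125, 131, 135)), (230, (166, 164, 148)), (231, (154, 155, 145)), (232, (106, 114, 129)), (233, (46, 73, 121)), (234, (34, 65, 114)), (235, (35, 58, 99)), (236, (38, 55, 88)), (237, (44, 68, 112)), (238, (29, 62, 112)), (239, (33, 62, 113)), (240, (70, 71, 105)), (241, (135, 101, 86)), (242, (178, 123, 80)), (243, (178, 123, 83)), (244, (175, 120, 80))]
```

```bash
cat >> h.py <<'E'
a=np.radians(4.5);t_=np.radians(15)
O=np.array([.5423,-.2385,.022])
xh=np.array([-np.sin(a),-np.cos(a),0]);ez=np.array([0,0,1.])
X=np.cos(t_)*xh-np.sin(t_)*ez; Z=np.cos(t_)*ez+np.sin(t_)*xh; Y=np.cross(Z,X)
RR=np.c_[X,Y,Z]
def rack(p): return (np.asarray(p)-O)@RR
def world(q): return O+RR@np.asarray(q)
PUSH=np.c_[-X,Y,-Z]
def rz(deg): # tool down, tool y at world azimuth deg
    g=np.radians(deg);y=np.array([np.cos(g),np.sin(g),0]);z=-ez;return np.c_[np.cross(y,z),y,z]
def go(p,R):
    from bench import ctrl
    s=ctrl.get_state();R0=Ro.from_rotvec(s["tool_rot"])
    print("shift mm",np.round(R0.inv().apply(np.asarray(p)-s["position"])*1000,1),"turn deg",np.round(np.degrees((R0.inv()*Ro.from_matrix(R)).as_rotvec()),2),
      "| p",s["position"].round(4),"rack",(rack(s["position"])*1000).round(1),"F",s["ft_force"].round(1),"t",s["time"])
E
python3 - <<'E'
from h import *
np.set_printoptions(suppress=True,precision=4)
top=dict(np.load("top0.npz"))
w=cast(top,crop([(412,92),(515,87),(525,270),(425,273)],250,160),Z,Z@O+.035); q=rack(w)*1000
print(q,q.mean(0),np.linalg.norm(np.diff(q,axis=0),axis=1))
print(np.degrees(np.arctan2(q[2]-q[1],1)[0]),np.degrees(np.arctan((q[2]-q[1])[0]/(q[2]-q[1])[1])),np.degrees(np.arctan((q[3]-q[0])[0]/(q[3]-q[0])[1])))
go(world([-.175,q[:,1].mean()/1000,.10]),PUSH)
E
```

```text
[[-152.606    75.2067   35.    ]
 [ -66.9678   90.9291   35.    ]
 [ -43.7501  -53.4164   35.    ]
 [-127.0214  -65.2216   35.    ]] [-97.5863  11.8745  35.    ] [ 87.0695 146.2009  84.1039]
87.53375853669293 -9.13763915144534 -10.325427381675567
shift mm [-556.9 -512.3   28.1] turn deg [-9.37 13.09 70.53] | p [0.2594 0.5954 0.1911] rack [-825.3 -347.5  -46.1] F [-0.4 -0.2  0.2] t 0.1
```

```bash
python3 -m jog '[[[-280,-256,14,-9.4,13.1,70.5,87],[-280,-256,14,-9.4,13.1,70.5,87],[-280,-256,14,-9.4,13.1,70.5,87],[-280,-256,14,-9.4,13.1,70.5,87],[-280,-256,14,-9.4,13.1,70.5,87],[-280,-256,14,-9.4,13.1,70.5,87],[-280,-256,14,-9.4,13.1,70.5,87],[-280,-256,14,-9.4,13.1,70.5,87],[-280,-256,14,-9.4,13.1,70.5,87],[-280,-256,14,-9.4,13.1,70.5,87]]]'; python3 -c "
from h import *
go(world([-.19,.012,.08]),PUSH)"
```

```text
time: 1.1
position: [0.4141, 0.2479, 0.1778]
tool_rot: [-2.168, -1.999, -0.288]
ft_force: [0.4, 0.3, 0.6]
grip_width: 1.0
grip_force: 0.0
shift mm [-308.4  178.8  -53. ] turn deg [ 0.05 -0.14 -0.15] | p [0.4141 0.2479 0.1778] rack [-499.  -166.    27.6] F [0.4 0.3 0.6] t 1.1
```

```bash
python3 -m jog '[[[-308,179,-53,0,0,0,87],[-308,179,-53,0,0,0,87],[-308,179,-53,0,0,0,87],[-308,179,-53,0,0,0,87],[-308,179,-53,0,0,0,87],[-308,179,-53,0,0,0,87],[-308,179,-53,0,0,0,87],[-308,179,-53,0,0,0,87],[-308,179,-53,0,0,0,87],[-308,179,-53,0,0,0,87]]]'; python3 - <<'E'
from h import *
from bench import ctrl
go(world([-.19,.012,.012]),PUSH)
d=ctrl.get_image("side");cv2.imwrite("pics/s1.png",cv2.resize(d["image"][80:240,240:440],None,fx=4,fy=3.75,interpolation=cv2.INTER_CUBIC)[:,:,::-1])
E
```

```text
time: 2.1
position: [0.568, -0.0724, 0.1486]
tool_rot: [-2.161, -2.005, -0.287]
ft_force: [0.4, 0.3, -0.4]
grip_width: 1.002
grip_force: 0.0
shift mm [-4.9 -0.5 66.9] turn deg [-0.08 -0.18  0.2 ] | p [ 0.568  -0.0724  0.1486] rack [-194.6   12.6   78.9] F [ 0.4  0.3 -0.4] t 2.1
```

View pics/s1.png

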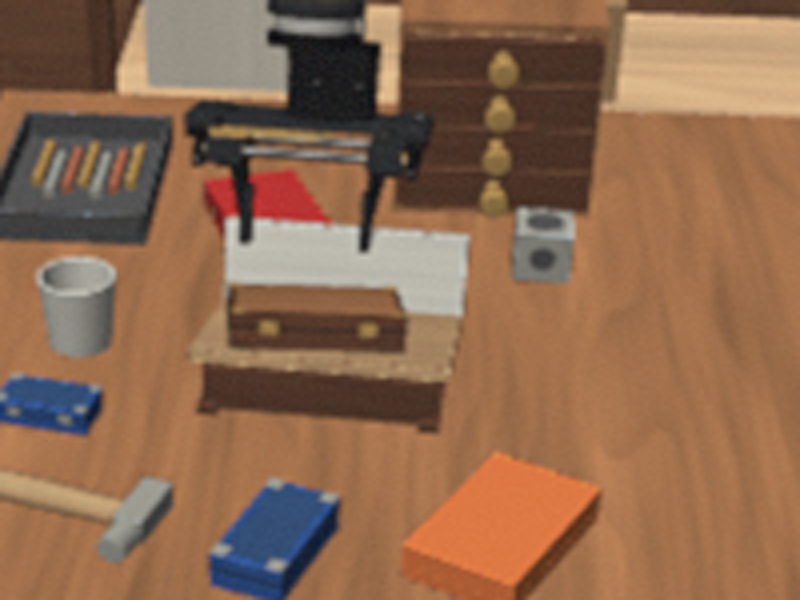

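```bash
python3 - <<'E'
from h import *
sd=dict(np.load("side0.npz"));f=200/np.tan(np.radians(float(sd["fov_y"]))/2)
K=np.array([[f,0,float(sd["cx"])],[0,f,float(sd["cy"])],[0,0,1]])
p=np.array([.568,-.0724,.1486]);pts=np.array([p-Y*.048,p+Y*.048])
print(cv2.projectPoints(pts,sd["rvec"],sd["tvec"],K,None)[0].reshape(-1,2))
E
python3 -m jog '[[[10,0,30,0,0,0,87],[10,0,67,0,0,0,87],[10,0,67,0,0,0,87]]]'
```

```text
[[330.05049317 154.32197418]
 [300.63277668 151.98408597]]
time: 2.45
position: [0.5666, -0.0421, 0.0833]
tool_rot: [-2.154, -2.004, -0.281]
ft_force: [-0.7, 0.9, -0.2]
grip_width: 1.0
grip_force: 0.0
```

```bash
python3 - <<'E'
from h import *
from bench import ctrl
np.set_printoptions(suppress=True,precision=4)
s=ctrl.get_state();p=s["position"];R=Ro.from_rotvec(s["tool_rot"]).as_matrix()
pts=np.array([p-R[:,1]*.051,p+R[:,1]*.051,p])
ims=[]
for n in("side","top"):
    d=ctrl.get_image(n);f=200/np.tan(np.radians(float(d["fov_y"]))/2)
    K=np.array([[f,0,float(d["cx"])],[0,f,float(d["cy"])],[0,0,1]])
    pr=cv2.projectPoints(pts,d["rvec"],d["tvec"],K,None)[0].reshape(-1,2);print(n,pr)
    im=d["image"].copy();c=pr[2].astype(int);u0,v0=c[0]-50,c[1]-45
    b=cv2.resize(im[v0:v0+75,u0:u0+100],None,fx=4,fy=4,interpolation=cv2.INTER_CUBIC)
    for q in pr: cv2.circle(b,tuple(int(x) for x in ((q-[u0,v0])*4+1.5)),3,(0,255,0),1)
    ims.append(b);print(u0,v0)
cv2.imwrite("pics/s2.png",np.vstack(ims)[:,:,::-1])
go(p,PUSH)
E
```

```text
side [[330.5602 176.3257]
 [299.5342 174.0466]
 [315.0028 175.1829]]
265 130
top [[330.0852 217.8594]
 [333.1567 185.9246]
 [331.6257 201.8423]]
281 156
shift mm [ 2.4 -3.7  5.1] turn deg [-0.02 -0.17  0.18] | p [ 0.57   -0.0461  0.0876] rack [-204.4   12.5   13.2] F [0.6 0.1 0.6] t 2.55
```

View pics/s2.png

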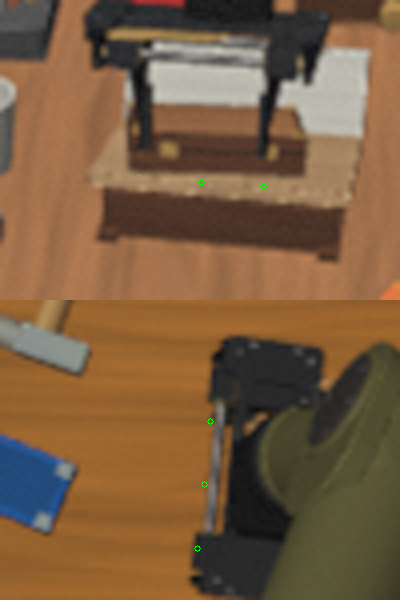

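```bash
python3 - <<'E'
from h import *
from bench import ctrl
np.set_printoptions(suppress=True,precision=3,linewidth=200)
d=ctrl.get_image("side");P=cloud(d);g=d["image"].max(2)
np.savez("s3.npz",**d)
for u in(300,301,302,331,332):
    print(u,[(v,int(g[v,u]),(rack(P[v,u])*1000).round().astype(int).tolist()) for v in range(150,176,2)])
s=ctrl.get_state();print(s["position"],rack(s["position"]),s["qd"].round(3),s["joint_positions"])
E
```

```text
300 [(150, 31, [-214, 60, 91]), (152, 40, [-215, 60, 85]), (154, 32, [-215, 59, 78]), (156, 40, [-215, 59, 71]), (158, 47, [-215, 59, 65]), (160, 46, [-212, 59, 57]), (162, 40, [-215, 58, 51]), (164, 42, [-214, 58, 44]), (166, 76, [-157, 67, 19]), (168, 92, [-166, 65, 15]), (170, 88, [-159, 66, 6]), (172, 88, [-165, 65, 1]), (174, 172, [-168, 64, -5])]
301 [(150, 49, [-209, 57, 90]), (152, 53, [-217, 56, 85]), (154, 70, [-213, 56, 78]), (156, 43, [-212, 56, 71]), (158, 50, [-219, 55, 66]), (160, 54, [-217, 55, 59]), (162, 50, [-216, 55, 52]), (164, 52, [-213, 55, 44]), (166, 76, [-164, 62, 22]), (168, 90, [-160, 63, 14]), (170, 88, [-158, 63, 6]), (172, 89, [-158, 63, -1]), (174, 176, [-171, 60, -4])]
302 [(150, 122, [-210, 54, 90]), (152, 145, [-209, 54, 83]), (154, 151, [-208, 54, 76]), (156, 100, [-206, 54, 69]), (158, 107, [-204, 54, 62]), (160, 110, [-209, 53, 57]), (162, 104, [-205, 53, 49]), (164, 77, [-197, 54, 39]), (166, 73, [-151, 61, 18]), (168, 85, [-159, 60, 13]), (170, 88, [-161, 59, 7]), (172, 87, [-163, 58, 1]), (174, 167, [-172, 57, -3])]
331 [(150, 44, [-222, -40, 
[... 165 characters left out ...]
-42, 60]), (164, 71, [-213, -42, 52]), (166, 111, [-206, -42, 44]), (168, 161, [-147, -37, 18]), (170, 97, [-139, -37, 9]), (172, 84, [-143, -38, 3]), (174, 149, [-142, -38, -5])]
332 [(150, 17, [-220, -43, 101]), (152, 30, [-214, -43, 93]), (154, 54, [-215, -43, 86]), (156, 99, [-214, -44, 80]), (158, 105, [-216, -44, 73]), (160, 127, [-92, -34, 30]), (162, 145, [-123, -37, 32]), (164, 93, [-141, -39, 30]), (166, 131, [-147, -40, 25]), (168, 161, [-142, -40, 17]), (170, 94, [-139, -40, 9]), (172, 83, [-143, -41, 3]), (174, 149, [-144, -41, -4])]
[ 0.571 -0.047  0.089] [-0.204  0.014  0.014] [ 0.012 -0.008  0.016 -0.023 -0.001 -0.007  0.001] [-0.353  0.306  0.672  1.788 -0.48   1.213  0.419]
```

```bash
python3 -m jog '[[[0,0,35,0,0,0,87],[0,0,55,0,0,0,87],[0,0,58,0,0,0,87],[0,0,58,0,0,0,87]]]';python3 -m jog '[[[0,0,3,0,0,0,87],[0,0,6,0,0,0,87],[0,0,9,0,0,0,87]]]'
```

```text
time: 3.0
position: [0.5726, -0.0331, 0.0324]
tool_rot: [-2.166, -2.003, -0.29]
ft_force: [0.7, 0.2, -0.0]
grip_width: 1.0
grip_force: 0.0
time: 3.3
position: [0.5726, -0.0306, 0.0231]
tool_rot: [-2.166, -2.003, -0.29]
ft_force: [0.3, -0.7, 0.3]
grip_width: 1.001
grip_force: 0.0
```

```bash
python3 -m jog '[[[0,0,4,0,0,0,87],[0,0,8,0,0,0,87],[0,0,12,0,0,0,87]]]';python3 -m jog '[[[0,0,3,0,0,0,87],[0,0,5,0,0,0,87],[0,0,7,0,0,0,87],[0,0,7,0,0,0,87]]]'; python3 - <<'E'
from h import *
from bench import ctrl
np.set_printoptions(suppress=True,precision=3,linewidth=200)
s=ctrl.get_state();print(s["position"],s["ft_force"])
d=ctrl.get_image("side");P=cloud(d);g=d["image"].max(2)
for u in(300,330):
    print(u,[(v,int(g[v,u]),(P[v,u]*1000).round().astype(int).tolist()) for v in range(168,204,2)])
E
```

```text
time: 3.6
position: [0.572, -0.0271, 0.0103]
tool_rot: [-2.165, -2.002, -0.288]
ft_force: [0.1, 0.2, -0.2]
grip_width: 0.997
grip_force: 0.0
time: 4.0
position: [0.5721, -0.0253, 0.0037]
tool_rot: [-2.165, -2.002, -0.288]
ft_force: [-0.0, -0.1, -0.0]
grip_width: 1.002
grip_force: 0.0
[ 0.572 -0.025  0.004] [-0.042 -0.075 -0.03 ]
300 [(168, 86, [614, -26, 119]), (170, 64, [616, -52, 94]), (172, 69, [616, -52, 87]), (174, 112, [617, -54, 78]), (176, 43, [616, -42, 78]), (178, 39, [615, -37, 73]), (180, 45, [615, -31, 69]), (182, 35, [615, -31, 62]), (184, 44, [615, -26, 57]), (186, 46, [615, -27, 49]), (188, 46, [615, -24, 43]), (190, 149, [615, -29, 31]), (192, 167, [619, -68, -5]), (194, 166, [618, -55, -4]), (196, 167, [616, -42, -2]), (198, 168, [616, -30, -3]), (200, 168, [614, -17, -1]), (202, 169, [613, -4, 0])]
330 [(168, 54, [518, -14, 131]), (170, 44, [518, -11, 126]), (172, 49, [518, -15, 115]), (174, 28, [517, -10, 111]), (176, 22, [517, -30, 90]), (178, 27, [517, -32, 82]), (180, 32, [517, -26, 78]), (182, 43, [517, -27, 69]), (184, 58, [517, -23, 64]), (186, 60, [517, -34, 49]), (188, 65, [516, -39, 37]), (190, 62, [517, -70, 7]), (192, 140, [517, -73, -3]), (194, 168, [516, -69, -9]), (196, 165, [516, -51, -4]), (198, 166, [515, -36, -1]), (200, 164, [515, -25, -2]), (202, 163, [514, -12, -1])]
```

```bash
python3 -m jog '[[[0,0,4,0,0,0,87],[0,0,8,0,0,0,87],[0,0,12,0,0,0,87],[0,0,15,0,0,0,87]]]';python3 -m jog '[[[0,0,2,0,0,0,87],[0,0,4,0,0,0,87],[0,0,4,0,0,0,87]]]';
```

```text
time: 4.45
position: [0.5724, -0.0212, -0.011]
tool_rot: [-2.165, -2.002, -0.288]
ft_force: [1.1, 0.1, 0.4]
grip_width: 1.001
grip_force: 0.0
time: 4.75
position: [0.5725, -0.0203, -0.0146]
tool_rot: [-2.165, -2.002, -0.288]
ft_force: [-1.0, 1.1, 0.1]
grip_width: 0.997
grip_force: 0.0
```

```bash
python3 -m jog '[[[0,0,2,0,0,0,87],[0,0,4,0,0,0,87],[0,0,4,0,0,0,87]]]';python3 -m jog '[[[0,0,1.5,0,0,0,87],[0,0,3,0,0,0,87],[0,0,3,0,0,0,87]]]';
```

```text
time: 5.05
position: [0.5726, -0.0192, -0.0185]
tool_rot: [-2.165, -2.002, -0.288]
ft_force: [-0.1, -0.2, 0.1]
grip_width: 1.006
grip_force: 0.0
time: 5.35
position: [0.5727, -0.0185, -0.0213]
tool_rot: [-2.165, -2.002, -0.288]
ft_force: [-0.1, 0.9, -0.0]
grip_width: 0.999
grip_force: 0.0
```

```bash
python3 -m jog '[[[0,0,1.5,0,0,0,87],[0,0,3,0,0,0,87],[0,0,3,0,0,0,87]]]';python3 -m jog '[[[0,0,1,0,0,0,87],[0,0,2,0,0,0,87],[0,0,2,0,0,0,87]]]';
```

```text
time: 5.65
position: [0.5733, -0.0183, -0.0226]
tool_rot: [-2.165, -2.002, -0.29]
ft_force: [-4.0, -0.3, 9.9]
grip_width: 0.999
grip_force: 0.0
time: 5.95
position: [0.5735, -0.0182, -0.0228]
tool_rot: [-2.165, -2.001, -0.291]
ft_force: [-8.8, -1.1, 21.4]
grip_width: 0.998
grip_force: 0.0
```

The fingers touch the bench at a reported z of −0.022, which matches what the camera shows. The real tip is therefore about 25 mm short of the reported TCP along the tool, so I'll correct for that.

```bash
cat >> h.py <<'E'
OFF=.0252
def go(p,R):
    from bench import ctrl
    s=ctrl.get_state();R0=Ro.from_rotvec(s["tool_rot"]);tip=s["position"]-R0.as_matrix()[:,2]*OFF
    p=np.asarray(p)+R[:,2]*OFF
    print("shift mm",np.round(R0.inv().apply(p-s["position"])*1000,1),"turn deg",np.round(np.degrees((R0.inv()*Ro.from_matrix(R)).as_rotvec()),2),
      "| tip",tip.round(4),"rack",(rack(tip)*1000).round(1),"F",s["ft_force"].round(1),"t",round(s["time"],2))
E
python3 -c "
from h import *
go(world([-.20,.012,.010]),PUSH)"
```

```text
shift mm [ -2.6  -1.6 -85.5] turn deg [ 0.1  -0.23  0.01] | tip [ 0.5729 -0.0248  0.0016] rack [-202.8   13.7  -75.5] F [-8.8 -1.1 21.4] t 5.95
```

```bash
python3 -m jog '[[[0,0,-45,0,0,0,87],[0,-1.6,-86,0,0,0,87],[-3,-1.6,-86,0,0,0,87],[-15,-1.6,-86,0,0,0,87],[-27,-1.6,-86,0,0,0,87],[-35,-1.6,-86,0,0,0,87],[-40,-1.6,-86,0,0,0,87],[-45,-1.6,-86,0,0,0,87],[-50,-1.6,-86,0,0,0,87]]]'; python3 -c "
from h import *
go(world([-.1045,.012,.010]),PUSH)"
```

```text
time: 6.85
position: [0.5655, -0.0876, 0.0434]
tool_rot: [-2.164, -2.002, -0.287]
ft_force: [1.1, 1.3, -0.1]
grip_width: 0.996
grip_force: 0.5
shift mm [-48.1   0.7  -3.7] turn deg [-0.02 -0.14  0.05] | tip [ 0.565  -0.0941  0.0677] rack [-152.6   11.3    6.4] F [ 1.1  1.3 -0.1] t 6.85
```

```bash
python3 -m jog '[[[-5,0,-2,0,0,0,87],[-10,0,-3,0,0,0,87],[-15,0,-3,0,0,0,87],[-20,0,-3,0,0,0,87],[-25,0,-3,0,0,0,87],[-29,0,-3,0,0,0,87],[-33,0,-3,0,0,0,87],[-36,0,-3,0,0,0,87],[-38,0,-3,0,0,0,87],[-40,0,-3,0,0,0,87]]]'; python3 -c "
from h import *
go(world([-.1045,.012,.010]),PUSH)"
```

```text
time: 7.85
position: [0.5628, -0.1268, 0.0366]
tool_rot: [-2.165, -2.003, -0.289]
ft_force: [0.3, 2.7, 4.0]
grip_width: 0.999
grip_force: 1.9
shift mm [-8.4  0.3  0.1] turn deg [ 0.06 -0.14  0.05] | tip [ 0.5623 -0.1334  0.0609] rack [-112.8   11.7   10.1] F [0.3 2.7 4. ] t 7.85
```

```bash
python3 -m jog '[[[-2,0,0,0,0,0,87],[-4,0,0,0,0,0,87],[-5,0,0,0,0,0,87]]]'; python3 -c "
from h import *
go(world([-.1045,.012,.010]),PUSH)"
```

```text
time: 8.15
position: [0.5623, -0.1316, 0.0352]
tool_rot: [-2.165, -2.002, -0.289]
ft_force: [0.3, 4.9, 5.1]
grip_width: 0.998
grip_force: 2.8
shift mm [-3.4  0.4 -0. ] turn deg [ 0.05 -0.15  0.03] | tip [ 0.5618 -0.1382  0.0595] rack [-107.8   11.6   10. ] F [0.3 4.9 5.1] t 8.15
```

```bash
python3 -m jog '[[[-1.5,0,0,0,0,0,87],[-3,0,0,0,0,0,87],[-3,0,0,0,0,0,87]]]';python3 -m jog '[[[-1.5,0,0,0,0,0,87],[-3,0,0,0,0,0,87],[-3,0,0,0,0,0,87]]]'; python3 -c "
from h import *
go(world([-.1045,.012,.010]),PUSH)"
```

```text
time: 8.45
position: [0.5623, -0.1315, 0.0352]
tool_rot: [-2.161, -2.0, -0.293]
ft_force: [-0.9, 8.1, 9.1]
grip_width: 1.0
grip_force: 4.9
time: 8.75
position: [0.5624, -0.1314, 0.0352]
tool_rot: [-2.157, -1.999, -0.296]
ft_force: [0.4, 13.1, 12.9]
grip_width: 1.0
grip_force: 7.5
shift mm [-3.6  0.4 -0.2] turn deg [-0.07 -0.68  0.13] | tip [ 0.5619 -0.1382  0.0594] rack [-107.8   11.7    9.9] F [ 0.4 13.1 12.9] t 8.75
```

```bash
python3 -m jog '[[[15,0,0,0,0,0,87],[60,0,0,0,0,0,87],[80,0,-50,0,0,0,87],[90,0,-90,0,0,0,87],[90,0,-90,0,0,0,87]]]'; python3 -c "
from h import *
go([.575,.125,.11],rz(-20.8))"
```

```text
time: 9.25
position: [0.5704, -0.0766, 0.1497]
tool_rot: [-2.171, -2.01, -0.297]
ft_force: [0.1, -1.3, 0.4]
grip_width: 1.002
grip_force: 0.0
shift mm [177.8 -12.  114.6] turn deg [ -1.46 -14.97  16.28] | tip [ 0.5696 -0.0831  0.174 ] rack [-191.1   15.   106.2] F [ 0.1 -1.3  0.4] t 9.25
```

```bash
python3 -m jog '[[[60,-4,20,-0.5,-5,5.4,87],[120,-8,60,-1,-10,10.9,87],[178,-12,114,-1.5,-15,16.3,87],[178,-12,114,-1.5,-15,16.3,87],[178,-12,114,-1.5,-15,16.3,87],[178,-12,114,-1.5,-15,16.3,87]]]'; python3 - <<'E'
from h import *
from bench import ctrl
for n in("top","side"):
    d=ctrl.get_image(n); np.savez(n+"1.npz",**d)
    b=(d["image"][165:255,325:420] if n=="top" else d["image"][120:210,270:365])
    cv2.imwrite(f"pics/{n}1c.png",cv2.resize(b,None,fx=6,fy=6,interpolation=cv2.INTER_CUBIC)[:,:,::-1])
a=cv2.imread("pics/top1c.png");b=cv2.imread("pics/side1c.png");cv2.imwrite("pics/c1.png",cv2.resize(np.hstack([a,b]),None,fx=.7,fy=.7,interpolation=cv2.INTER_AREA))
go([.575,.125,.005],rz(-20.8))
E
```

```text
time: 9.85
position: [0.5673, 0.1361, 0.0761]
tool_rot: [-2.566, -1.794, 0.017]
ft_force: [-0.5, -0.4, -0.5]
grip_width: 1.002
grip_force: 0.0
shift mm [-0.2  6.9 98.8] turn deg [-0.61  0.26  0.19] | tip [0.57   0.1276 0.1038] rack [-375.8   -1.1  -16. ] F [ 0.6 -0.7  0.3] t 9.95
```

View pics/c1.png

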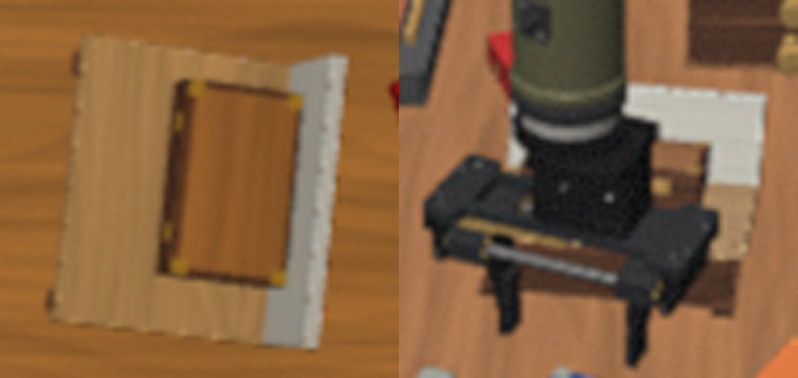

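```bash
python3 - <<'E'
from h import *
np.set_printoptions(suppress=True,precision=1)
d=dict(np.load("top1.npz"))
uv=(np.array([(190,80),(302,95),(286,285),(168,275)],float)+.5)/4.2-.5+[325,165]
q=rack(cast(d,uv,Z,Z@O+.035))*1000;print(q,q.mean(0))
go([.575,.124,.005],rz(-20.8))
E
python3 -m jog '[[[0,6,50,-0.5,0.2,0.2,87],[0,6,85,-0.5,0.2,0.2,87],[0,6,95,-0.5,0.2,0.2,87],[0,6,99,-0.5,0.2,0.2,87],[0,6,99,-0.5,0.2,0.2,87]]]'; python3 -c "
from h import *
go([.575,.124,.005],rz(-20.8))"
```

```text
[[-95.   79.7  35. ]
 [ -3.   80.5  35. ]
 [ -1.7 -65.9  35. ]
 [-97.3 -68.9  35. ]] [-49.2   6.4  35. ]
shift mm [-1.1  7.2 98.8] turn deg [-0.6  0.3  0.2] | tip [0.6 0.1 0.1] rack [-375.8   -1.1  -16. ] F [ 0.6 -0.7  0.3] t 9.95
time: 10.45
position: [0.5763, 0.1245, -0.0176]
tool_rot: [-2.589, -1.777, -0.004]
ft_force: [0.5, -0.7, -0.1]
grip_width: 0.999
grip_force: 0.0
shift mm [-1.  -1.1  2.6] turn deg [ 0.   -0.16 -0.28] | tip [0.5763 0.1245 0.0076] rack [-348.4    5.4 -108.3] F [ 0.5 -0.7 -0.1] t 10.45
```

```bash
python3 -m jog '[[[0,0,0,0,0,0,50],[0,0,0,0,0,0,50],[0,0,0,0,0,0,50],[0,0,0,0,0,0,50],[0,0,0,0,0,0,50],[0,0,0,0,0,0,50]]]' 30;  python3 -c "
from h import *
go([.575,.124,.155],rz(-20.8))"
```

```text
time: 11.05
position: [0.576, 0.1259, -0.018]
tool_rot: [-2.587, -1.779, -0.004]
ft_force: [1.2, -0.1, 3.3]
grip_width: 0.683
grip_force: 30.0
shift mm [  -1.6   -0.3 -147.9] turn deg [-0.02 -0.19 -0.18] | tip [0.576  0.1258 0.0072] rack [-349.5    5.  -109. ] F [ 1.2 -0.1  3.3] t 11.05
```

```bash
python3 -m jog '[[[0,0,-15,0,0,0,50],[0,0,-50,0,0,0,50],[0,0,-100,0,0,0,50],[0,0,-150,0,0,0,50],[0,0,-165,0,0,0,50],[0,0,-165,0,0,0,50]]]';  python3 - <<'E'
from h import *
PL=np.c_[Y,X,-Z]
go(world([-.060,.006,.125]),PL)
from bench import ctrl
s=ctrl.get_state();print(s["joint_positions"].round(2),s["grip_width"])
E
```

```text
time: 11.65
position: [0.5767, 0.1256, 0.1493]
tool_rot: [-2.587, -1.778, -0.009]
ft_force: [-0.0, 0.2, -3.3]
grip_width: 0.691
grip_force: 30.0
shift mm [-319.8   94.9   13.5] turn deg [12.73  9.26 73.11] | tip [0.5766 0.1254 0.1745] rack [-392.5    5.7   52.7] F [-0.   0.2 -3.3] t 11.65
[-0.8   0.24  0.64  1.69 -0.16  1.26 -0.5 ] 0.6914132373235358
```

```bash
python3 -m jog '[[[-32,9.5,0,1.3,0.9,7.3,50],[-64,19,0,2.5,1.9,14.6,50],[-96,28.5,0,3.8,2.8,21.9,50],[-128,38,0,5.1,3.7,29.2,50],[-160,47.5,0,6.4,4.6,36.6,50],[-192,57,3,7.6,5.6,43.9,50],[-224,66.5,6,8.9,6.5,51.2,50],[-256,76,9,10.2,7.4,58.5,50],[-288,85.5,12,11.5,8.3,65.8,50],[-320,95,13.5,12.7,9.3,73.1,50]]]'; python3 -m jog '[[[0,0,0,0,0,0,50],[0,0,0,0,0,0,50]]]'; python3 - <<'E'
from h import *
from bench import ctrl
PL=np.c_[Y,X,-Z]
go(world([-.060,.006,.046]),PL)
s=ctrl.get_state();print(s["joint_positions"].round(2),s["grip_width"])
d=ctrl.get_image("side");np.savez("side2.npz",**d)
cv2.imwrite("pics/c2.png",cv2.resize(d["image"][90:210,250:400],None,fx=5,fy=5,interpolation=cv2.INTER_CUBIC)[:,:,::-1])
E
```

```text
time: 12.65
position: [0.5474, -0.2078, 0.1287]
tool_rot: [-2.878, 0.122, -0.003]
ft_force: [-0.1, -0.0, -3.4]
grip_width: 0.691
grip_force: 30.0
time: 12.85
position: [0.5472, -0.2083, 0.1292]
tool_rot: [-2.88, 0.119, -0.004]
ft_force: [-0.6, 1.1, -2.8]
grip_width: 0.69
grip_force: 30.0
shift mm [ 4.  -2.9 74.8] turn deg [ 0.13  0.4  -0.27] | tip [ 0.5469 -0.2147  0.1536] rack [-57.3   2.7 120.9] F [-0.6  1.1 -2.8] t 12.85
[-0.25  0.44  0.94  1.64 -0.57  1.43 -0.84] 0.6903081260081424
```

View pics/c2.png

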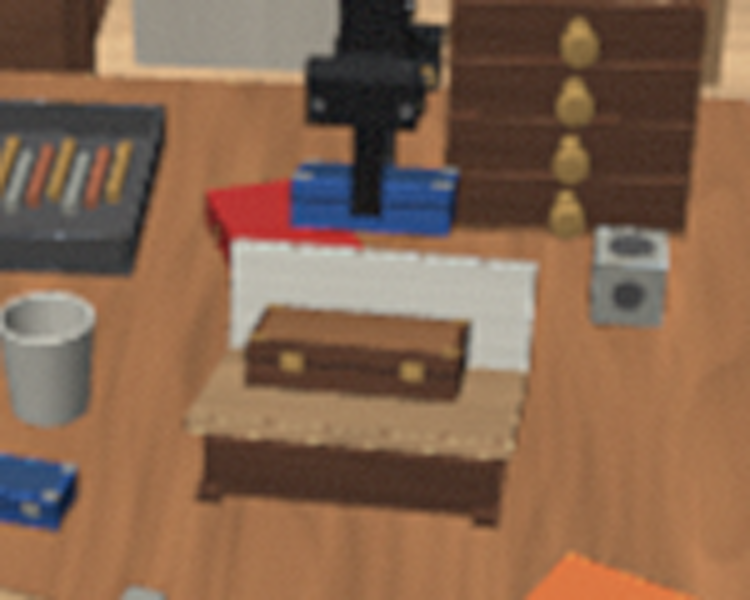

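```bash
python3 -m jog '[[[7,0,20,0.1,0.4,-0.3,50],[7,0,40,0.1,0.4,-0.3,50],[7,0,58,0.1,0.4,-0.3,50],[7,0,66,0.1,0.4,-0.3,50],[7,0,70,0.1,0.4,-0.3,50],[7,0,70,0.1,0.4,-0.3,50],[7,0,70,0.1,0.4,-0.3,50]]]'; python3 -m jog '[[[0,0,1.5,0,0,0,50],[0,0,3,0,0,0,50],[0,0,3,0,0,0,50]]]'; python3 - <<'E'
from h import *
go(world([-.060,.006,.046]),np.c_[Y,X,-Z])
E
```

```text
time: 13.6
position: [0.558, -0.1906, 0.0649]
tool_rot: [-2.88, 0.107, -0.023]
ft_force: [-0.1, -0.2, -2.4]
grip_width: 0.688
grip_force: 30.0
time: 13.9
position: [0.5576, -0.1894, 0.0613]
tool_rot: [-2.879, 0.107, -0.021]
ft_force: [-0.3, -0.2, -3.3]
grip_width: 0.688
grip_force: 30.0
shift mm [-5.4 -1.4  4.2] turn deg [ 0.05 -0.22  0.25] | tip [ 0.557  -0.1959  0.0857] rack [-58.6  11.3  50.2] F [-0.3 -0.2 -3.3] t 13.9
```

```bash
python3 -m jog '[[[-1,0,1.5,0,0,0,50],[-1,0,3,0,0,0,50],[-1,0,3,0,0,0,50]]]'; python3 -m jog '[[[0,0,1,0,0,0,50],[0,0,2,0,0,0,50],[0,0,2,0,0,0,50]]]'; python3 -m jog '[[[0,0,1,0,0,0,50],[0,0,2,0,0,0,50],[0,0,2,0,0,0,50]]]'
```

```text
time: 14.2
position: [0.5565, -0.1883, 0.0581]
tool_rot: [-2.879, 0.107, -0.02]
ft_force: [0.6, -0.7, -2.1]
grip_width: 0.688
grip_force: 30.0
time: 14.5
position: [0.5566, -0.1879, 0.0563]
tool_rot: [-2.879, 0.107, -0.021]
ft_force: [-0.5, -0.4, -3.1]
grip_width: 0.684
grip_force: 30.0
time: 14.8
position: [0.5567, -0.1874, 0.0543]
tool_rot: [-2.879, 0.107, -0.021]
ft_force: [-0.1, 0.0, -2.1]
grip_width: 0.691
grip_force: 30.0
```

```bash
for i in 1 ; do python3 -m jog '[[[0,0,1,0,0,0,50],[0,0,1.5,0,0,0,50],[0,0,1.5,0,0,0,50]]]'; done; python3 -m jog '[[[0,0,1,0,0,0,50],[0,0,1.5,0,0,0,50],[0,0,1.5,0,0,0,50]]]'; python3 -c "
from h import *
go(world([-.060,.006,.046]),np.c_[Y,X,-Z])"
```

```text
time: 15.1
position: [0.5568, -0.1872, 0.0533]
tool_rot: [-2.879, 0.107, -0.021]
ft_force: [-0.8, -0.2, -2.0]
grip_width: 0.684
grip_force: 30.0
time: 15.4
position: [0.5568, -0.1872, 0.0532]
tool_rot: [-2.878, 0.108, -0.022]
ft_force: [-3.9, -0.2, 6.8]
grip_width: 0.685
grip_force: 30.0
shift mm [-4.4 -1.4 -4.2] turn deg [ 0.   -0.26  0.25] | tip [ 0.5562 -0.1937  0.0775] rack [-58.6  10.4  41.8] F [-3.9 -0.2  6.8] t 15.4
```

Contact on the lid at about 10 N. Next: release and retract.

```bash
python3 -m jog '[[[0,0,-1,0,0,0,69],[0,0,-1,0,0,0,69],[0,0,-1,0,0,0,69],[0,0,-1,0,0,0,69],[0,0,-10,0,0,0,69],[0,0,-30,0,0,0,69],[0,0,-65,0,0,0,69],[0,0,-110,0,0,0,69],[0,0,-110,0,0,0,69]]]' 
python3 - <<'E'
from h import *
go(world([-.19,.009,.15]),PUSH)
from bench import ctrl
d=ctrl.get_image("side");np.savez("side3.npz",**d)
cv2.imwrite("pics/c3.png",cv2.resize(d["image"][90:210,250:400],None,fx=5,fy=5,interpolation=cv2.INTER_CUBIC)[:,:,::-1])
E
```

```text
time: 16.3
position: [0.5565, -0.2196, 0.1644]
tool_rot: [-2.884, 0.11, -0.035]
ft_force: [0.1, -0.3, -0.0]
grip_width: 0.792
grip_force: 0.0
shift mm [  -3.3 -134.     6.8] turn deg [  0.87  -0.38 -89.77] | tip [ 0.5557 -0.226   0.1888] rack [-56.2  12.3 157.6] F [ 0.1 -0.3 -0. ] t 16.3
```

View pics/c3.png

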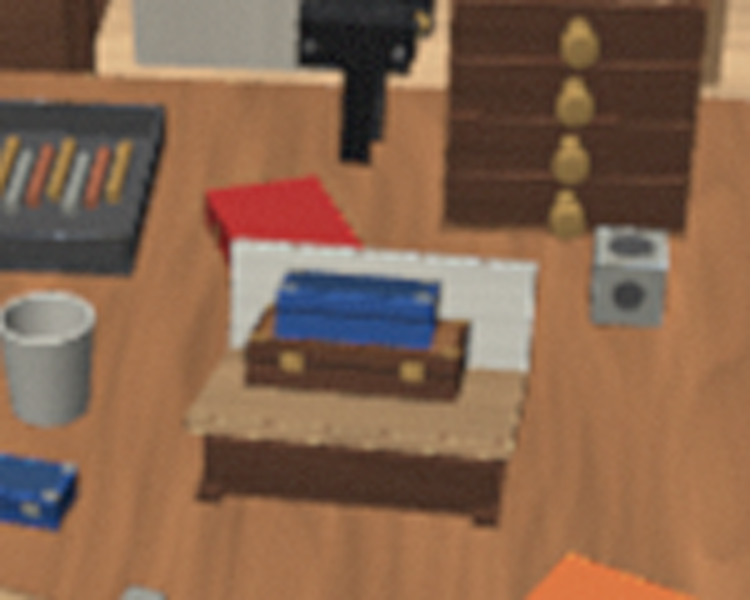

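Blue case sits on the wooden one, centred (columns 276–437 over 246–468). Turning the hand back to push.

```bash
python3 -m jog '[[[0,-12,0,0,0,-8.5,60],[0,-24,0,0,0,-17,60],[0,-36,0,0,0,-25.5,60],[0,-48,0,0,0,-34,60],[0,-60,0,0,0,-42.5,60],[0,-72,0,0,0,-51,60],[-1,-82,0,0,0,-59.5,60],[-2,-92,0,0,0,-68,60],[-3,-100,0,0,0,-76.5,60],[-3,-110,0,0.5,-0.2,-85,60]]]' 
python3 - <<'E'
from h import *
go(world([-.15,.009,.08]),PUSH)
go(world([-.15,.009,.045]),PUSH)
E
```

```text
time: 17.35
position: [0.5581, -0.1079, 0.1854]
tool_rot: [-2.232, -1.911, -0.271]
ft_force: [0.5, -0.7, 0.6]
grip_width: 0.693
grip_force: 0.0
shift mm [-19.1   5.3  69. ] turn deg [-0.35 -0.18 -4.41] | tip [ 0.5578 -0.1145  0.2098] rack [-169.2    5.7  149. ] F [ 0.5 -0.7  0.6] t 17.35
shift mm [-19.2   5.6 104. ] turn deg [-0.35 -0.18 -4.41] | tip [ 0.5578 -0.1145  0.2098] rack [-169.2    5.7  149. ] F [ 0.5 -0.7  0.6] t 17.35
```

```bash
python3 -m jog '[[[-5,4,40,-0.3,-0.2,-4.4,60],[-5,5,80,-0.3,-0.2,-4.4,60],[-10,5,104,-0.3,-0.2,-4.4,60],[-19,5,104,-0.3,-0.2,-4.4,60],[-30,5,104,-0.3,-0.2,-4.4,60],[-40,5,104,-0.3,-0.2,-4.4,60],[-46,5,104,-0.3,-0.2,-4.4,60],[-52,5,104,-0.3,-0.2,-4.4,60],[-57,5,104,-0.3,-0.2,-4.4,60]]]' 
python3 -c "
from h import *
go(world([-.073,.009,.045]),PUSH)"
```

```text
time: 18.25
position: [0.557, -0.1376, 0.0715]
tool_rot: [-2.174, -1.997, -0.286]
ft_force: [-0.5, -0.9, -0.2]
grip_width: 0.69
grip_force: 0.0
shift mm [-38.    2.5   1.7] turn deg [ 0.13  0.06 -0.36] | tip [ 0.5564 -0.1441  0.0958] rack [-111.1    6.7   46.6] F [-0.5 -0.9 -0.2] t 18.25
```

```bash
python3 -m jog '[[[-5,2,1,0.1,0,-0.3,60],[-10,2,1,0.1,0,-0.3,60],[-14,2,1,0.1,0,-0.3,60],[-18,2,1,0.1,0,-0.3,60],[-21,2,1,0.1,0,-0.3,60],[-24,2,1,0.1,0,-0.3,60],[-27,2,1,0.1,0,-0.3,60],[-30,2,1,0.1,0,-0.3,60],[-32,2,1,0.1,0,-0.3,60],[-33,2,1,0.1,0,-0.3,60]]]' 
python3 -c "
from h import *
go(world([-.073,.009,.045]),PUSH)"
python3 -m jog '[[[-1,0,0,0,0,0,60],[-2,0,0,0,0,0,60],[-2,0,0,0,0,0,60]]]'
```

```text
time: 19.25
position: [0.5558, -0.1687, 0.0612]
tool_rot: [-2.168, -2.002, -0.283]
ft_force: [-0.1, 1.2, -0.4]
grip_width: 0.688
grip_force: 0.4
shift mm [-5.4  1.  -0.2] turn deg [-0.05  0.06 -0.06] | tip [ 0.5553 -0.1752  0.0856] rack [-78.4   8.   44.8] F [-0.1  1.2 -0.4] t 19.25
time: 19.55
position: [0.5558, -0.1706, 0.0609]
tool_rot: [-2.168, -2.002, -0.283]
ft_force: [-0.4, 0.9, 0.5]
grip_width: 0.689
grip_force: 0.2
```

```bash
python3 -m jog '[[[-1,0,0,0,0,0,60],[-2,0,0,0,0,0,60],[-2,0,0,0,0,0,60]]]';python3 -m jog '[[[-1,0,0,0,0,0,60],[-2,0,0,0,0,0,60],[-2,0,0,0,0,0,60]]]';python3 -m jog '[[[-1,0,0,0,0,0,60],[-2,0,0,0,0,0,60],[-2,0,0,0,0,0,60]]]'
python3 -c "
from h import *
go(world([-.073,.009,.045]),PUSH)"
```

```text
time: 19.85
position: [0.5558, -0.1725, 0.0604]
tool_rot: [-2.168, -2.002, -0.283]
ft_force: [-0.3, 1.8, 0.1]
grip_width: 0.694
grip_force: 0.2
time: 20.15
position: [0.5556, -0.1744, 0.0598]
tool_rot: [-2.168, -2.002, -0.283]
ft_force: [0.2, 1.4, -0.4]
grip_width: 0.689
grip_force: 0.4
time: 20.45
position: [0.5557, -0.1743, 0.0599]
tool_rot: [-2.165, -2.001, -0.286]
ft_force: [-0.1, 4.1, 3.2]
grip_width: 0.688
grip_force: 2.9
shift mm [ 0.4  0.7 -0.1] turn deg [-0.06 -0.12 -0.  ] | tip [ 0.5552 -0.1809  0.0842] rack [-72.6   8.3  44.9] F [-0.1  4.1  3.2] t 20.45
```

```bash
python3 -m jog '[[[-1,0,0,0,0,0,60],[-2,0,0,0,0,0,60],[-2,0,0,0,0,0,60]]]';python3 -m jog '[[[10,0,0,0,0,0,60],[30,0,0,0,0,0,60],[70,0,-30,0,0,0,60],[110,0,-80,0,0,0,60],[150,0,-110,0,0,0,60],[190,0,-110,0,0,0,60],[190,0,-110,0,0,0,60]]]'
python3 - <<'E'
from h import *
from bench import ctrl
ims=[]
for n,(r,c) in(("top",(165,325)),("side",(110,280))):
    d=ctrl.get_image(n);np.savez(n+"4.npz",**d)
    ims.append(cv2.resize(d["image"][r:r+95,c:c+95],None,fx=4.2,fy=4.2,interpolation=cv2.INTER_CUBIC))
cv2.imwrite("pics/c4.png",np.hstack(ims)[:,:,::-1])
E
```

```text
time: 20.75
position: [0.5559, -0.1743, 0.0599]
tool_rot: [-2.162, -2.001, -0.289]
ft_force: [-0.7, 7.8, 6.4]
grip_width: 0.69
grip_force: 4.8
time: 21.45
position: [0.5702, -0.0166, 0.2181]
tool_rot: [-2.158, -2.014, -0.293]
ft_force: [-0.1, -0.0, -1.1]
grip_width: 0.691
grip_force: 0.0
```

View pics/c4.png

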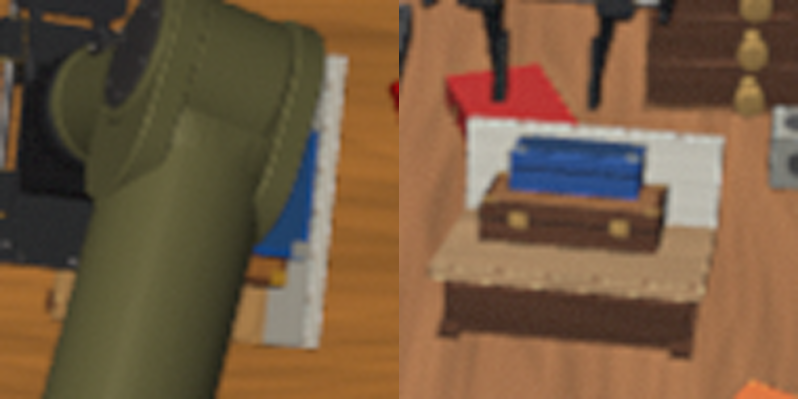

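```bash
python3 -m jog '[[[50,0,0,0,0,0,60],[100,0,0,0,0,0,60],[150,0,0,0,0,0,60],[200,0,0,0,0,0,60],[250,0,0,0,0,0,60],[250,0,0,0,0,0,60],[250,0,0,0,0,0,60]]]'
python3 - <<'E'
from h import *
from bench import ctrl
np.set_printoptions(suppress=True,precision=1)
d=ctrl.get_image("top");hsv=cv2.cvtColor(d["image"],cv2.COLOR_RGB2HSV)
def rect(m,z,lab):
    mm=np.zeros_like(m);mm[165:255,330:412]=m[165:255,330:412]
    mm=cv2.morphologyEx(mm,cv2.MORPH_CLOSE,np.ones((5,5)))
    c=max(cv2.findContours(mm,0,1)[0],key=cv2.contourArea)
    q=rack(cast(d,cv2.convexHull(c).reshape(-1,2),Z,Z@O+z))*1000
    print(lab,cv2.minAreaRect(q[:,:2].astype(np.float32)),"x",q[:,0].min(),q[:,0].max(),"y",q[:,1].min(),q[:,1].max())
b=cv2.inRange(hsv,(98,60,40),(130,255,255));rect(b,.07,"blue")
w=cv2.inRange(hsv,(0,60,20),(18,255,175))
print(np.median(hsv[200:225,370],0) , hsv[210,350],hsv[210,362],hsv[190,385])
P=rack(cloud(d))*1000
for v in(185,195,205,215,225,235): print(v,[(u,tuple(P[v,u].round().astype(int).tolist()),tuple(d["image"][v,u].tolist())) for u in range(360,378,3)])
E
```

```text
time: 22.25
position: [0.587, 0.2166, 0.277]
tool_rot: [-2.168, -2.004, -0.28]
ft_force: [-0.1, -1.4, -1.1]
grip_width: 0.69
grip_force: 0.0
blue ((-37.23827362060547, 7.138069152832031), (108.87928771972656, 70.10370635986328), 89.71973419189453) x -72.51147175813755 -2.2120052800676326 y -47.397490179287324 61.55279503397179
[ 14. 182. 151.] [ 16 140 166] [ 16 140 153] [ 13  31 116]
185 [(360, (-115, 76, 0), (169, 126, 76)), (363, (-105, 77, 0), (159, 118, 70)), (366, (-97, 78, 5), (118, 84, 51)), (369, (-93, 77, 23), (90, 59, 29)), (372, (-88, 76, 38), (151, 110, 33)), (375, (-75, 79, 29), (98, 59, 31))]
195 [(360, (-113, 43, 3), (168, 125, 75)), (363, (-100, 45, -4), (159, 117, 72)), (366, (-93, 46, 4), (99, 68, 29)), (369, (-97, 43, 42), (86, 51, 30)), (372, (-85, 44, 37), (149, 93, 41)), (375, (-73, 46, 32), (144, 90, 41))]
205 [(360, (-110, 11, 3), (162, 121, 72)), (363, (-97, 13, -4), (144, 107, 64)), (366, (-95, 12, 19), (67, 41, 27)), (369, (-90, 12, 32), (110, 67, 34)), (372, (-82, 13, 37), (151, 94, 42)), (375, (-71, 14, 36), (145, 90, 41))]
215 [(360, (-106, -21, 1), (156, 116, 70)), (363, (-95, -19, 1), (111, 79, 48)), (366, (-93, -20, 22), (82, 50, 31)), (369, (-87, -20, 35), (148, 92, 43)), (372, (-77, -18, 33), (151, 95, 41)), (375, (-66, -17, 32), (141, 89, 41))]
225 [(360, (-103, -53, 3), (154, 115, 69)), (363, (-93, -52, 4), (67, 42, 27)), (366, (-94, -52, 34), (97, 61, 35)), (369, (-84, -51, 34), (152, 95, 42)), (372, (-73, -50, 33), (149, 91, 43)), (375, (-65, -49, 38), (137, 85, 40))]
235 [(360, (-101, -85, 6), (154, 114, 69)), (363, (-88, -83, 0), (165, 123, 74)), (366, (-77, -82, -2), (168, 125, 76)), (369, (-69, -81, 2), (164, 122, 72)), (372, (-57, -80, -3), (163, 121, 72)), (375, (-45, -79, -7), (161, 119, 71))]
```

```bash
python3 -c "
from bench import ctrl
print(ctrl.close_job())"
```

```text
the job is handed in; nothing more can be done
None
```

I handed the job in at about 22 s of robot time. In the last measurements, the wooden case is flush on the backstop and the blue case lies flat, centred and flush on top of it; I have no result back from the judging.

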